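Move the charged battery from the charger to the cordless stirrer

ROBOT

A 6-joint arm with a two-finger parallel gripper is mounted at the origin on a cart in front of the work surface, level with it; the furniture and walls round the work are solid. World frame = base frame: x ahead of the robot, y to its left, z up, the work surface at z = 0. Lengths are in mm, angles in rad, forces in N, time in s.
With the tool pointing down it reaches from about 275 to 1000 mm from the base axis. Payload 8.4 kg.
Tool frame: the origin (TCP) lies at the very end of the fingers, on their centre line; the grasp point (between the pads) lies 19 mm behind it (ctrl.grip_point_offset is the z of the grasp point in the tool frame, in mm); z points along the fingers, y is the line along which they close (so a half turn about z gives the same grasp; the last joint's range is limited). The gripper opens to 85 mm and grips with 20 to 120 N. Pads are 22 mm wide; open, the fingers measure 114 mm over their backs; the gripper's body (76 mm by 85 mm) begins 54 mm behind the grasp point. The pads swing forward as they close: fully open they stand 13 mm farther back than shut.
Start: joints at [1.295, 0.353, 1.633, -0, 1.155, -0.002], TCP at [168.993, 601.722, 198.081] pointing down, gripper open.
Joint ranges: [-2.63, 2.63], [-0.92, 2.1], [0.06, 2.66], [-1.3, 4.44], [0, 2.69], [-3.02, 3.02]. Speed limits (rad/s): [2.22, 2.22, 2.79, 3.14, 3.14, 3.14].

INTERFACE

Orientations are given as a rotation vector (axis times angle).
In Python, from workcell import ctrl, eyes, finish_job gives the robot as it stands. The module is installed in compiled form; this text tells all that it offers.
- The arm moves only by the tool jog_arm, never from a script. Its argument "plan" is text: rows parted by semicolons, each of 7 numbers parted by spaces: the turn, a rotation vector about the tool's x, y, z in rad, then the shift along the tool's x, y, z in cm, then the closure, from 0 (fully open) to 1 (shut). A call has 1 to 12 rows; each row is the pose to reach, as a shift and turn from the pose commanded when the call began, along the tool's axes at that moment; what a row does not reach only later rows make up. A row lasts 1/10 s, in which the tool goes at most 50 mm and 8.59 degrees, less where a joint would pass 70% of its speed; a pose out of reach is approached as far as the arm can. A call with a gripper value outside its range is refused whole. The fingers move at their own pace and stop on an object; "grip_force" is the grip in N (left out, the last holds). Time passes only in rows, so rows that repeat a pose let the fingers close. It gives the time, the measured TCP pose, the force, the opening and the grip force at its end, in the units of the state.
- ctrl.observe(): the state, without advancing time (a new reading comes with each control period).
- eyes.grab_frame(name): name is "scene" or "top"; returns the picture (420x560x3 uint8, red, green, blue); there is no depth.
- eyes.get_calibration(name): a dict with "mtx" (3x3 intrinsics, pixels), "dist" ([k1, k2, p1, p2, k3] as OpenCV has them; the pictures are not rectified), "view" (4x4, takes a point from world to camera coordinates). Camera axes: x right, y down, z forward; pixel columns grow to the right and rows downward; lengths in mm; the calibration is good to about 2 mm. A picture is of the moment at which its call begins. get_calibration takes no time and is no camera call.
- finish_job(): hands the job in; it is judged then, once.
The state is a dict: "t": time; "joints": joint angles; "joint_vel": joint speeds; "tau": joint torques, N m; "tcp_pos": TCP position; "eef_rot": TCP orientation; "contact_force": force on the tool from outside, world axes, zero at the start; "wrist_torque": the same for the moment, N m; "grip_width": opening from 0.0 (shut) to 1.0 (fully open); "grip_force": force on a finger pad.
Only numpy, scipy, OpenCV 4.12 (cv2) and the standard library are available. Lean on these libraries where they do the work, as an engineer would, in place of code of your own. Each camera call takes 0.05 s, during which the arm holds its last target. There are 200 camera calls.

TASK

The green battery is charged: press the orange catch button of the grey-and-black charger so that the battery springs loose, draw it out along the rail, and slide it into the rail of the white stirrer until its spring catch clicks and holds it. Press, pull and push by feel and never force anything (stay below about 40 N), and leave the beaker on the stirrer and the other things standing where they are.

Things in the scene. Friction and masses are not known exactly. Their poses are not given: they have to be found in the camera images.
- charger: Charger fixed to the bench: black rail 142 mm long, 94 mm wide, grey block (52 mm high, x = 52 to 102 mm) behind. Origin: on the bench under the centre of a latched battery; x along the rail, the way a battery slides in (open mouth at -x), y across, z up. Rail floor 14 mm above the origin, flat from x = -90 to 50 mm.
- charger_mouth (a point): On the charger's rail floor in its middle, where the lips begin (x = -20 mm of the charger, same axes); same rail as the stirrer's. Inwards, lips hold down the battery's foot (channel 65 mm wide, 10 mm high; slot between lips 50 mm; lips' tops 29 mm above the bench). With its centre 45 mm or more outside this point the battery is clear of the lips and can be lifted.
- stirrer: Cordless stirrer fixed to the bench: white rail with blue guides, same as the charger's, white housing (51 mm high, x = 58 to 162 mm) behind, beaker on its plate. Origin and axes as the charger's (under the centre of a battery at its nominal home). But its catch, contact block and stop sit on a carriage that is up to 10 mm off either way along x, which no reading gives: push till it clicks.
- stirrer_mouth (a point): On the stirrer's rail floor in its middle, where the lips begin (x = -20 mm of the stirrer, same axes), 14 mm above the bench. Outside it is an open apron 70 mm long with low flared guides (8 mm high; 65 mm apart at the mouth, 79 mm at x = -85 mm of the stirrer): set the battery down there with its centre 50 to 55 mm outside this point, then slide it in flat on the floor.
- charger_button (a point): Centre of the top of the charger's orange catch button (26 x 26 mm, 36 mm above the bench, at x = 12, y = -60 mm of the charger). Press straight down: springs back, sinks at most 8 mm to a hard stop, frees the battery after 5 to 6 mm, takes about 3 to 12 N. A sprung contact block then pushes the battery out about 12 mm, where it stays, loose.
- battery_center (a point): Centre of the battery, half-way up (25 mm over its underside); x points along the rail to the end that goes in first, z up. Green body 76 mm long (x), 44 mm wide (y), up to 50 mm high, on a black foot 80 x 60 mm, 8 mm high; 0.2 to 0.35 kg. Grip the body across its 44 mm width, with the fingertips above the rail's lips. At the start it is latched in the charger.
- charger_catch (a joint): Catch of the charger (tooth and button in one piece): 0 = up, grows to 0.008 m as it is pressed down.
- stirrer_catch (a joint): Catch of the stirrer: 0 = up; pressed down to about 0.005 m while the battery's foot rides over its ramped tooth in the last 25 mm; back to 0 when it clicks. From 12 mm before home a sprung block pushes back with 4 to 7 N, the tooth adds some N; 4 mm past the click is a hard stop. Not clicked, the battery is pushed out again.
- beaker_center (a point): Centre of the small glass beaker (56 mm wide, 58 mm high) that stands on the stirrer's plate. Leave it alone.
- dropper_center (a point): Centre of the small white bottle with a black cap (33 mm wide, 78 mm high). Leave it alone.
- tape_center (a point): Centre of the tape roll lying flat (62 mm wide, 18 mm high). Leave it alone.

How it is judged:
By the outcome, as a careful person would: the job done as asked, in the order asked, and still so for the second after the job is handed in, with the robot touching nothing.
It also fails if it takes over 48 s, if anything falls off the work surface, if the arm or the gripper's body presses on something with over 40 N, if the wrist force passes 120 N, or if a joint passes its speed limit or range.

## Working session

There is one attempt and no reset: what is moved stays moved. The work goes in short steps, Python scripts to look and compute and a tool call to move; the robot and the scene stay as the last step left them, time stands still between calls to the robot, and variables do not carry over. Pictures are saved under pics/ and viewed, at most 10 in all, crops included, and the job is handed in when it is done.

Besides the shell and the picture viewer there is one more tool, called after ">>>" as name(argument=value, ...), one argument or row to a line, values as JSON. jog_arm: Moves the arm, as the interface text tells. Its arguments: {"type":"object","properties":{"plan":{"type":"string"},"grip_force":{"type":"number"}},"required":["plan"]}

```bash
mkdir -p pics
python3 - <<'E'
from workcell import ctrl, eyes
import cv2, numpy as np
for n in("scene","top"):
    im=eyes.grab_frame(n); cv2.imwrite(f"pics/{n}0.png",cv2.resize(im[:,:,::-1],(784,588),interpolation=cv2.INTER_CUBIC))
    np.save(f"pics/{n}0.npy",im)
    c=eyes.get_calibration(n); print(n,c["mtx"].round(1).tolist(),np.round(c["dist"],3),c["view"].round(3).tolist())
print(ctrl.observe(),ctrl.grip_point_offset)
E
```

```text
scene [[442.5, 0.0, 278.0], [0.0, 442.5, 207.6], [0.0, 0.0, 1.0]] [-0.002  0.     0.     0.     0.   ] [[0.82, -0.572, -0.007, -470.742], [-0.393, -0.555, -0.733, 290.157], [0.415, 0.604, -0.68, 858.84], [0.0, 0.0, 0.0, 1.0]]
top [[482.6, 0.0, 271.6], [0.0, 482.6, 209.6], [0.0, 0.0, 1.0]] [-0.116  0.     0.     0.     0.   ] [[-0.028, -0.999, -0.02, 41.916], [-0.988, 0.03, -0.149, 560.304], [0.149, 0.016, -0.989, 1228.885], [0.0, 0.0, 0.0, 1.0]]
{'t': 0.1, 'joints': array([ 1.29459947e+00,  3.53561897e-01,  1.63404532e+00, -2.55085318e-05,
        1.15519169e+00, -2.37907817e-03]), 'joint_vel': array([-0.00056344, -0.00195031, -0.00278519, -0.00044778, -0.00063613,
        0.00036611]), 'tau': array([ 2.27694181e-03, -6.06357694e+01, -3.42823792e+01,  1.30387543e-04,
        3.98503922e-03, -8.67267261e-06]), 'tcp_pos': array([168.877375  , 601.2794008 , 197.45356719]), 'eef_rot': array([-4.28733717e-01, -3.11205417e+00,  1.88142499e-03]), 'contact_force': array([-0.46043457,  0.81533546,  0.47586188]), 'wrist_torque': array([0.01728794, 0.03934627, 0.01299436]), 'grip_force': 0.0, 'grip_width': 0.9991855742885011} -18.700000000000003
```

View pics/top0.png

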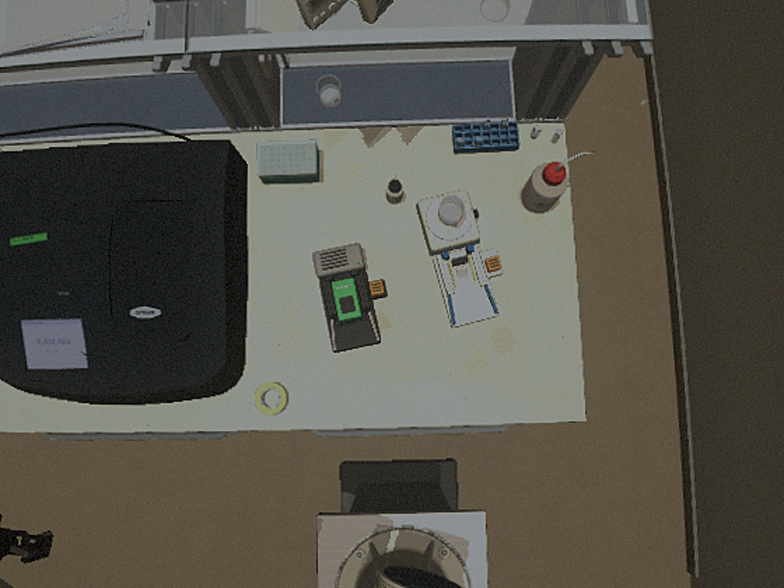

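View pics/scene0.png

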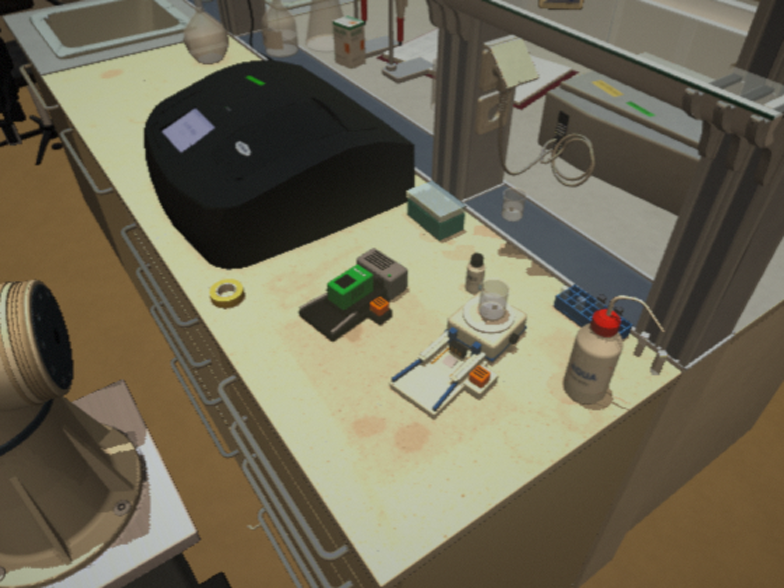

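Run:
```python
import cv2, numpy as np
a=np.load("pics/top0.npy")[130:256,215:367,::-1]; cv2.imwrite("pics/topc.png",cv2.resize(cv2.convertScaleAbs(a,alpha=1.3),None,fx=5,fy=5,interpolation=cv2.INTER_CUBIC)[:600,:800])
a=np.load("pics/scene0.npy")[170:300,210:380,::-1]; cv2.imwrite("pics/scenec.png",cv2.resize(cv2.convertScaleAbs(a,alpha=1.2),None,fx=4.5,fy=4.5,interpolation=cv2.INTER_CUBIC))
```

```text
(no output)
```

View pics/topc.png

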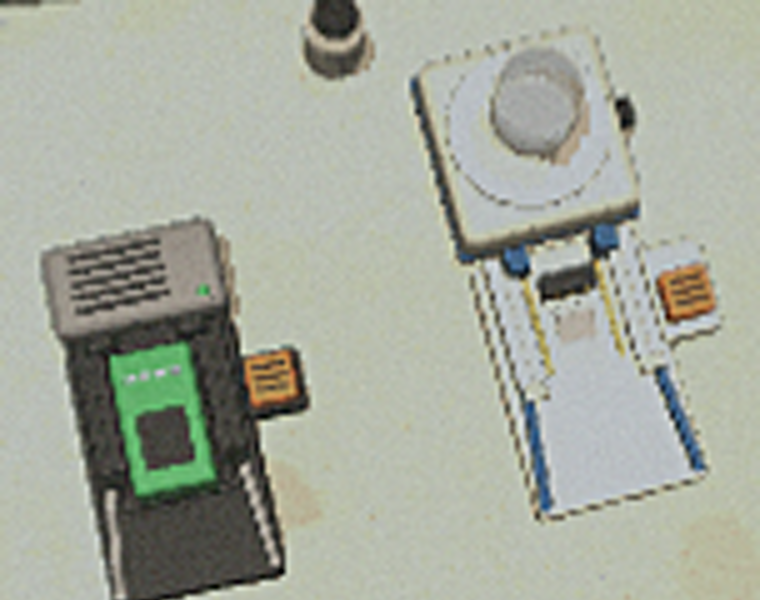

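View pics/scenec.png

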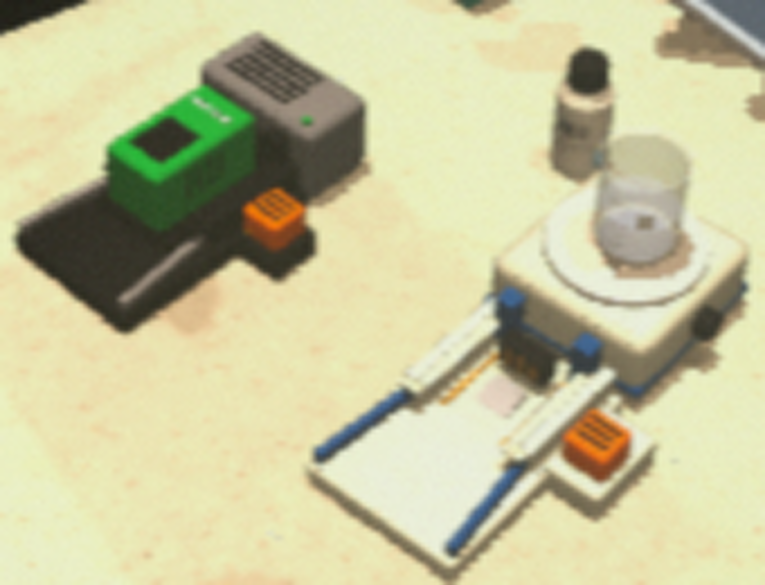

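```bash
cat > fit.py <<'E'
from workcell import eyes
import cv2, numpy as np
from scipy.optimize import least_squares
C={n:eyes.get_calibration(n) for n in("scene","top")}
OFF={"top":(215,130,5),"scene":(210,170,4.5)}
def proj(n,P):
    c=C[n];V=np.array(c["view"])
    return cv2.projectPoints(np.float64(P).reshape(-1,1,3),cv2.Rodrigues(V[:3,:3])[0],V[:3,3],np.array(c["mtx"]),np.array(c["dist"]))[0][:,0]
def W(q,p):
    p=np.float64(p);c,s=np.cos(q[2]),np.sin(q[2])
    return np.c_[q[0]+c*p[:,0]-s*p[:,1],q[1]+s*p[:,0]+c*p[:,1],p[:,2]]
def unc(n,uv):
    ox,oy,k=OFF[n]; return (np.float64(uv)+.5)/k-.5+[ox,oy]
ch=[("top",(271,373),(12,-60,36)),("scene",(274,208),(12,-60,36)),
("top",(110,352),(38,22,64)),("top",(190,342),(38,-22,64)),("top",(217,482),(-38,-22,64)),("top",(137,497),(-38,22,64)),
("scene",(108,148),(-38,22,64)),("scene",(160,178),(-38,-22,64)),("scene",(254,122),(38,-22,64)),("scene",(205,88),(38,22,64)),
("top",(285,573),(-90,-47,14)),("scene",(18,238),(-90,47,14)),("scene",(125,322),(-90,-47,14))]
st=[("top",(687,291),(12,-60,36)),("scene",(598,430),(12,-60,36)),
("top",(543,516),(-90,47,14)),("top",(705,472),(-90,-47,14)),("scene",(310,465),(-90,47,14)),("scene",(450,568),(-90,-47,14)),
("top",(530,405),(-20,34,22)),("top",(660,370),(-20,-34,22)),("scene",(403,392),(-20,34,22)),("scene",(520,465),(-20,-34,22)),
("top",(460,250),(58,47,51)),("top",(638,210),(58,-47,51)),("scene",(497,262),(58,47,51)),("scene",(635,352),(58,-47,51))]
def fit(d,q0,btn):
    def res(q):
        r=[]
        for n,uv,p in d:
            p=np.array(p,float)
            if btn and p[1]==-60:p[0]+=q[3]
            r.append((proj(n,W(q,[p]))[0]-unc(n,uv)))
        return np.ravel(r)
    s=least_squares(res,q0,loss="soft_l1");print(s.x.round(3));print(res(s.x).reshape(-1,2).round(1).tolist());return s.x
if __name__=="__main__":
    a=fit(ch,[600,60,.1],0);b=fit(st,[600,-150,.1,0],1)
    print("button",W(a,[[12,-60,36]]),"mouths",W(a,[[-20,0,14]]),W(b,[[-20,0,14]]),"apron -72",W(b,[[-72,0,14]]))
E
python3 fit.py
```

```text
[5.51548e+02 8.81240e+01 1.88000e-01]
[[0.5, 0.9], [0.4, -0.0], [-0.4, 0.5], [0.1, -1.1], [0.8, -0.7], [0.1, -0.1], [-0.9, -0.8], [-0.3, 1.1], [1.2, -1.5], [-0.0, -1.8], [1.3, 0.1], [-1.6, -0.6], [-0.3, -0.1]]
[ 5.91183e+02 -1.34601e+02  2.33000e-01 -1.77800e+00]
[[0.2, -0.2], [0.2, 0.4], [-0.0, 2.2], [1.2, 1.9], [-2.2, 0.5], [-0.5, 0.7], [0.4, -2.3], [-1.3, -1.8], [1.7, -0.6], [-0.6, -1.4], [2.4, 0.1], [1.0, -0.9], [-2.0, -1.5], [0.3, -1.9]]
button [[574.56945896  31.43157985  36.        ]] mouths [[531.90208895  84.37962548  14.        ]] [[ 571.7235437  -139.22094811   14.        ]] apron -72 [[ 521.129986   -151.23310528   14.        ]]
```

```bash
cat > ov.py <<'E'
from fit import *
import itertools
def fit2(d,q0):
    def res(q):
        r=[]
        for n,uv,p in d:
            p=np.array(p,float)
            if p[1]==-60:p[0]+=q[3]
            if p[0]==-20:p[0]+=q[4]
            if p[0]==58:p[1]*=q[5]
            if p[0]==-90:p[0]+=q[6]
            r.append((proj(n,W(q,[p]))[0]-unc(n,uv)))
        return np.ravel(r)
    s=least_squares(res,q0,loss="soft_l1");print(s.x.round(3),res(s.x).reshape(-1,2).round(1).tolist());return s.x
a=fit(ch,[550,88,.19],0);b=fit2(st,[590,-135,.23,0,0,1,0])
def box(x0,x1,y0,y1,z0,z1):
    c=np.array(list(itertools.product((x0,x1),(y0,y1),(z0,z1))),float)
    return [(c[i],c[j]) for i in range(8) for j in range(i) if (c[i]!=c[j]).sum()==1]
def lines(im,n,q,bs,col):
    ox,oy,k=OFF[n]
    for B in bs:
        for e in box(*B):
            p=(proj(n,W(q,e))-[ox,oy]+.5)*k-.5
            cv2.line(im,*[tuple(int(v) for v in np.round(x*8)) for x in p],col,1,cv2.LINE_AA,3)
for n,f in(("top","topc"),("scene","scenec")):
    im=cv2.imread(f"pics/{f}.png")
    lines(im,n,a,[(-38,38,-22,22,22,64),(-90,52,-47,47,0,14),(-1,25,-73,-47,36,36.1),(52,102,-47,47,14,52)],(0,0,255))
    lines(im,n,b,[(-90,52,-47,47,0,14),(-20,50,-32.5,32.5,14,14.1),(-1,25,-73,-47,36,36.1),(58,162,-47,47,14,51)],(255,0,255))
    cv2.imwrite(f"pics/{f}_ov.png",im)
E
python3 ov.py
```

```text
[5.51548e+02 8.81240e+01 1.88000e-01]
[[0.5, 0.9], [0.4, -0.0], [-0.4, 0.5], [0.1, -1.1], [0.8, -0.7], [0.1, -0.1], [-0.9, -0.8], [-0.3, 1.1], [1.2, -1.5], [-0.0, -1.8], [1.3, 0.1], [-1.6, -0.6], [-0.3, -0.1]]
[ 5.90400e+02 -1.35212e+02  2.28000e-01 -6.33000e-01 -3.79400e+00
  9.63000e-01  5.47900e+00] [[0.3, -0.2], [0.4, 0.5], [-0.6, 0.5], [0.8, 0.4], [-0.8, -0.8], [0.8, -0.6], [0.9, -0.7], [-0.7, -0.1], [0.5, 0.6], [-1.9, -0.0], [3.4, 0.1], [0.7, -0.4], [-1.3, -0.9], [-0.3, -1.8]]
```

View pics/topc_ov.png

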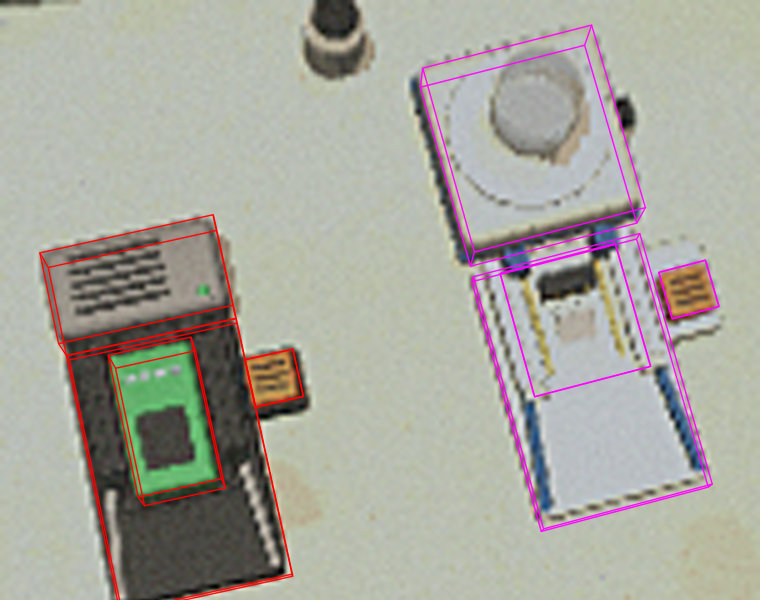

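```bash
cat > h.py <<'E'
from workcell import ctrl
import numpy as np
from scipy.spatial.transform import Rotation as Ro
def st():
    o=ctrl.observe();R=Ro.from_rotvec(o["eef_rot"]).as_matrix();return o,R
def to(p,yaw=None):
    "tool-axes turn and shift (cm) to world TCP p with tool y at yaw, pointing down"
    o,R=st();s=R.T@(np.array(p,float)-o["tcp_pos"])/10
    t=np.zeros(3)
    if yaw is not None:
        y=np.array([np.cos(yaw),np.sin(yaw),0]);z=np.array([0,0,-1.]);G=np.c_[np.cross(y,z),y,z]
        t=Ro.from_matrix(R.T@G).as_rotvec()
    print("t",t.round(3),"s",s.round(2))
def show():
    o,R=st();print(o["t"],o["tcp_pos"].round(1),"tooly",round(np.arctan2(R[1,1],R[0,1]),3),"F",o["contact_force"].round(1),"w",round(o["grip_width"],3),o["grip_force"],"j",o["joints"].round(2))
E
python3 - <<'E'
from h import *
show();to([210,280,250],1.759);to([420,80,200],1.759);to([576,32.5,100],1.759)
E
```

```text
0.1 [168.9 601.3 197.5] tooly 1.297 F [-0.5  0.8  0.5] w 0.999 0.0 j [ 1.29  0.35  1.63 -0.    1.16 -0.  ]
t [-0.001 -0.    -0.462] s [-12.65 -29.83  -5.22]
t [-0.001 -0.    -0.462] s [-38.27 -43.4   -0.2 ]
t [-0.001 -0.    -0.462] s [-54.58 -43.74   9.8 ]
```

>>> jog_arm(
  plan="0 0 -0.1 -2 -5 -2 1;0 0 -0.2 -4 -10 -5 1;0 0 -0.3 -6 -15 -5 1;0 0 -0.4 -8.5 -20 -5 1;0 0 -0.46 -11 -24.5 -5 1;0 0 -0.46 -12.7 -29.3 -5 1;0 0 -0.46 -17 -31.5 -5 1;0 0 -0.46 -21 -34 -4 1;0 0 -0.46 -25 -36.5 -3 1;0 0 -0.46 -29 -39 -2 1;0 0 -0.46 -33.5 -41 -1 1;0 0 -0.46 -38 -43 0 1",
)

```text
t: 1.3
tcp_pos: [406.6, 93.9, 201.3]
eef_rot: [-0.291, 3.128, 0.0]
contact_force: [1.0, 1.6, 0.0]
grip_width: -0.0
grip_force: 0.0
```

Run:
```python
from h import *
show();to([576,32.5,100],1.759);to([576,32.5,45],1.759)
```

```text
1.3 [406.6  93.9 201.3] tooly 1.756 F [1.  1.6 0. ] w -0.0 0.0 j [ 0.22  0.02  2.05  0.    1.08 -1.53]
t [ 0.     0.001 -0.003] s [-15.51  -9.16  10.14]
t [ 0.     0.001 -0.003] s [-15.51  -9.16  15.64]
```

>>> jog_arm(
  plan="0 0 0 -4 -2 2 1;0 0 0 -8 -4 5 1;0 0 0 -12 -7 7 1;0 0 0 -14 -8 9 1;0 0 0 -14 -8 9 1;0 0 0 -14 -8 9 1",
)

```text
t: 1.9
tcp_pos: [557.2, 42.9, 110.4]
eef_rot: [0.29, -3.125, -0.0]
contact_force: [0.0, -1.1, -0.1]
grip_width: -0.004
grip_force: 0.0
```

Run:
```python
from h import *
from fit import *
show();to([576,32.5,45],1.759)
a=[]
for n in("top","scene"):
    im=eyes.grab_frame(n)[:,:,::-1];ox,oy=(215,130) if n=="top" else (220,150)
    im=im[oy:oy+110,ox:ox+80 if n=="top" else ox+90];a.append(cv2.resize(cv2.convertScaleAbs(im,alpha=1.3),None,fx=4.5,fy=4.5,interpolation=cv2.INTER_CUBIC))
cv2.imwrite("pics/btn.png",np.hstack(a))
```

```text
1.9 [557.2  42.9 110.4] tooly 1.756 F [ 0.  -1.1 -0.1] w -0.004 0.0 j [ 0.07  0.35  1.85  0.    0.94 -1.68]
t [ 0.    -0.003 -0.003] s [-1.68 -1.37  6.53]
```

View pics/btn.png

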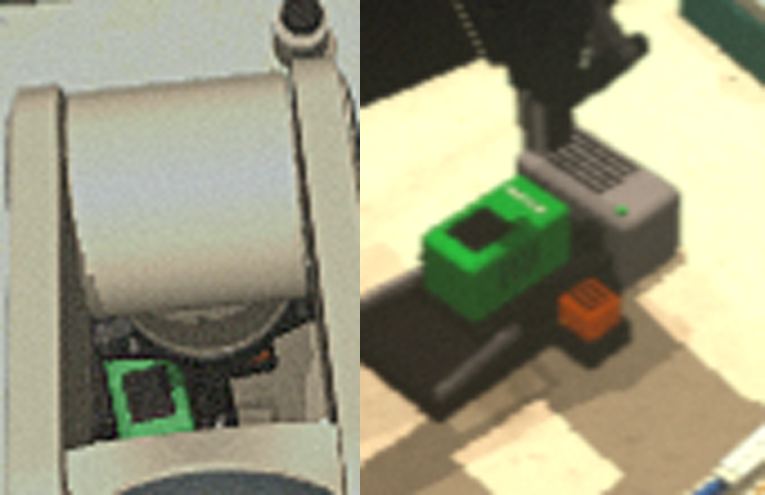

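>>> jog_arm(
  plan="0 0 0 -1.7 -1.4 2.5 1;0 0 0 -1.7 -1.4 5.5 1;0 0 0 -1.7 -1.4 7 1;0 0 0 -1.7 -1.4 7 1;0 0 0 -1.7 -1.4 7 1",
)

```text
t: 2.5
tcp_pos: [577.2, 33.0, 42.5]
eef_rot: [-0.293, 3.127, 0.0]
contact_force: [-0.1, 0.4, 0.7]
grip_width: -0.002
grip_force: 0.0
```

>>> jog_arm(
  plan="0 0 0 0 0 0.2 1;0 0 0 0 0 0.4 1;0 0 0 0 0 0.6 1;0 0 0 0 0 0.6 1",
)

```text
t: 2.9
tcp_pos: [577.3, 32.6, 35.6]
eef_rot: [-0.292, 3.128, -0.0]
contact_force: [-0.3, -0.4, -0.7]
grip_width: -0.004
grip_force: 0.0
```

>>> jog_arm(
  plan="0 0 0 0 0 0.2 1;0 0 0 0 0 0.4 1;0 0 0 0 0 0.4 1",
)

```text
t: 3.2
tcp_pos: [577.1, 32.6, 31.2]
eef_rot: [0.292, -3.127, -0.0]
contact_force: [-0.1, -0.5, -0.1]
grip_width: -0.0
grip_force: 0.0
```

>>> jog_arm(
  plan="0 0 0 0 0 0.1 1;0 0 0 0 0 0.2 1;0 0 0 0 0 0.2 1",
)

```text
t: 3.5
tcp_pos: [577.3, 32.6, 29.4]
eef_rot: [0.292, -3.128, 0.0]
contact_force: [-0.2, 0.7, -0.2]
grip_width: 0.003
grip_force: 0.0
```

Run:
```python
from h import *
from fit import *
show()
n="scene";ox,oy=230,170
im=eyes.grab_frame(n)[:,:,::-1]
for p in([577.3,32.6,29.4],W([551.5,88.1,.188],[[12,-60,36]])[0]): print((proj(n,[p])[0]-[ox,oy]+.5)*8)
cv2.imwrite("pics/b2.png",cv2.resize(cv2.convertScaleAbs(im[oy:oy+70,ox:ox+90],alpha=1.4),None,fx=8,fy=8,interpolation=cv2.INTER_CUBIC))
```

```text
3.5 [577.3  32.6  29.4] tooly 1.757 F [-0.2  0.7 -0.2] w 0.003 0.0 j [ 0.05  0.49  1.86 -0.    0.79 -1.7 ]
[336.50371593 380.1123385 ]
[330.82810704 370.59982879]
```

View pics/b2.png

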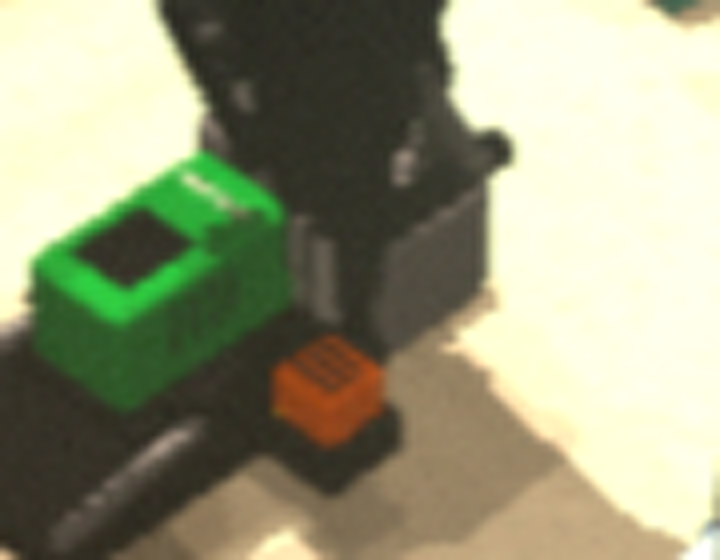

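Run:
```python
from h import *
from fit import *
print("pred tip btn.png scene",(proj("scene",[[557.2,42.9,110.4]])[0]-[220,150]+.5)*4.5+[360,0])
def tri(u,v):
    P=[];x=[]
    for n,p in(("top",u),("scene",v)):
        c=C[n];P.append(np.array(c["view"])[:3]);x.append(cv2.undistortPoints(unc(n,p).reshape(1,1,2),np.array(c["mtx"]),np.array(c["dist"])).reshape(2,1))
    X=cv2.triangulatePoints(*P,*x)[:,0];return (X[:3]/X[3]).round(1)
for k,u,v in(("chbtn",(271,373),(274,208)),("bat-38,22",(137,497),(108,148)),("bat-38-22",(217,482),(160,178)),("bat38-22",(190,342),(254,122)),("stbtn",(687,291),(598,430)),("apronL",(543,516),(310,465)),("apronR",(705,472),(450,568))): print(k,tri(u,v))
# 3D points seen at finger edge pixels at b2: base of finger
for z in (29,36):
    print(z,[ (proj("scene",[[577+d,32.6,z]])[0]-[230,170]+.5)*8 for d in(0,11,20,30)])
```

```text
pred tip btn.png scene [548.74774013 196.77822053]
chbtn [576.2  33.4  33.8]
bat-38,22 [511.3 102.9  60.4]
bat-38-22 [518.   60.7  66.2]
bat38-22 [590.3  74.3  60. ]
stbtn [ 614.5 -190.1   37.1]
apronL [ 498.8 -110.1   11.9]
apronR [ 519.4 -198.3    9.6]
29 [array([335.72661688, 381.42740458]), array([364.91444512, 367.21958627]), array([388.61636238, 355.68214175]), array([414.76494111, 342.95371462])]
36 [array([335.33389561, 365.15542947]), array([364.6499856 , 350.95358176]), array([388.45527672, 339.42136837]), array([414.71708814, 326.69911037])]
```

>>> jog_arm(
  plan="0 0 0 0 0 0.1 1;0 0 0 0 0 0.2 1;0 0 0 0 0 0.3 1;0 0 0 0 0 0.3 1",
)

```text
t: 3.95
tcp_pos: [577.2, 32.6, 26.3]
eef_rot: [0.292, -3.128, -0.0]
contact_force: [0.3, 0.8, -0.0]
grip_width: -0.001
grip_force: 0.0
```

>>> jog_arm(
  plan="0 0 0 0 0 0.1 1;0 0 0 0 0 0.2 1;0 0 0 0 0 0.3 1;0 0 0 0 0 0.3 1",
)

```text
t: 4.35
tcp_pos: [577.2, 32.6, 23.4]
eef_rot: [0.292, -3.128, 0.0]
contact_force: [0.0, -0.2, -0.2]
grip_width: -0.001
grip_force: 0.0
```

Run:
```python
from h import *
from fit import *
im=eyes.grab_frame("scene");np.save("pics/s3.npy",im);o=np.load("pics/scene0.npy")
for f in(o,im):
    h=cv2.cvtColor(f,cv2.COLOR_RGB2HSV)[205:235,255:285];m=(h[...,0]<15)&(h[...,1]>150)&(h[...,2]>60);ys,xs=np.nonzero(m);print(m.sum(),ys.min()+205,ys.max()+205,xs.min()+255,xs.max()+255)
ox,oy=225,160
cv2.imwrite("pics/b3.png",np.hstack([cv2.resize(cv2.convertScaleAbs(f[oy:oy+80,ox:ox+65,::-1],alpha=2.2),None,fx=6,fy=6,interpolation=cv2.INTER_CUBIC) for f in(o,im)]))
```

```text
136 212 225 264 277
136 213 225 264 277
```

View pics/b3.png

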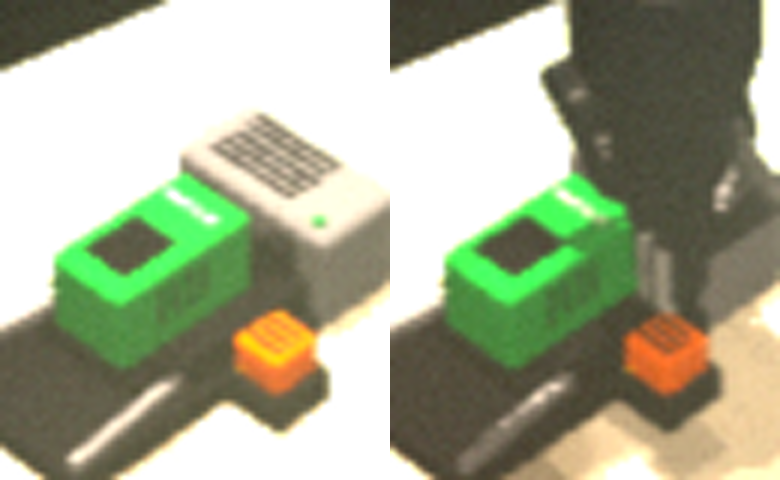

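>>> jog_arm(
  plan="0 0 0 0 0 0.1 1;0 0 0 0 0 0.2 1;0 0 0 0 0 0.3 1;0 0 0 0 0 0.3 1",
)

```text
t: 4.8
tcp_pos: [577.2, 32.6, 20.4]
eef_rot: [0.292, -3.128, 0.0]
contact_force: [-0.6, -0.1, 0.9]
grip_width: -0.002
grip_force: 0.0
```

>>> jog_arm(
  plan="0 0 0 0 0 0.1 1;0 0 0 0 0 0.2 1;0 0 0 0 0 0.2 1",
)

```text
t: 5.1
tcp_pos: [577.2, 32.6, 18.4]
eef_rot: [0.292, -3.128, -0.0]
contact_force: [0.9, 0.0, -1.4]
grip_width: 0.004
grip_force: 0.0
```

Run:
```python
from h import *
from fit import *
im=eyes.grab_frame("scene");p=np.load("pics/s3.npy");o=np.load("pics/scene0.npy");np.save("pics/s4.npy",im)
h=cv2.cvtColor(im,cv2.COLOR_RGB2HSV)[205:235,255:285];m=(h[...,0]<15)&(h[...,1]>150)&(h[...,2]>60);ys,xs=np.nonzero(m);print(m.sum(),ys.min()+205,ys.max()+205)
for f in(o,p,im):
    print(f[200:222,262:282].mean(2).astype(int))
```

```text
135 213 225
[[ 47  47  44  46  43  38  38  37  41  42  41  44  54  63  70  83  95  93
   79  69]
 [ 47  44  46  46  45  38  36  35  38  41  41  41  48  55  57  63  67  68
   62  57]
 [ 46  46  48  46  40  38  35  37  36  38  37  40  48  54  54  57  58  61
   56  56]
 [ 45  45  45  46  42  38  37  39  36  35  38  40  45  53  55  54  56  58
   55  57]
 [ 44  45  46  46  40  35  37  36  37  38  37  38  48  54  55  54  57  53
   55  55]
 [ 44  46  47  46  42  37  39  37  37  38  37  38  43  49  53  55  56  56
   56  56]
 [ 47  48  45  44  42  37  39  40  40  41  38  41  44  46  52  53  56  56
   55  56]
 [ 45  44  46  45  42  39  40  41  41  41  41  42  41  43  46  55  56  57
   55  55]
 [ 47  46  44  42  41  40  39  42  41  42  41  41  39  39  47  54  56  56
   56  56]
 [ 44  43  41  41  41  40  40  40  41  42  41  39  38  40  45  53  56  57
   55  56]
 [ 42  42  41  43  41  40  41  42  42  40  38  37  37  38  47  53  57  57
   54  55]
 [ 40  40  41  41  41  40  41  43  42  48  46  39  37  38  43  51  55  55
   54  57]
 [ 40  41  41  41  41  43  48  56  72  87  76  50  39  39  42  47  5
[... 2856 characters left out ...]
53 52]
 [31 31 32 31 32 39 41 54 63 55 39 35 33 30 35 44 51 52 52 55]
 [33 30 29 32 31 33 39 52 65 63 51 37 36 33 35 38 48 54 53 62]
 [31 31 32 30 32 35 42 51 59 58 54 49 39 36 34 36 48 56 66 78]
 [30 31 32 31 37 45 47 44 51 50 47 49 53 44 38 38 58 77 86 84]
 [30 29 36 45 47 42 48 49 44 48 47 47 50 60 55 48 69 85 90 88]
 [31 34 48 58 56 50 44 49 51 48 47 54 54 59 67 68 80 88 88 88]
 [31 31 48 58 60 59 51 46 47 52 51 50 61 62 64 67 81 90 90 91]
 [30 34 46 56 58 61 60 56 49 47 53 60 61 60 60 66 81 91 91 90]
 [31 33 44 53 55 58 58 60 62 59 59 61 59 58 58 63 78 86 90 92]
 [30 33 49 55 55 56 56 59 61 62 59 60 54 55 56 52 55 75 88 90]
 [29 31 49 56 54 55 55 57 60 58 58 57 55 56 54 46 37 51 76 90]]
```

>>> jog_arm(
  plan="0 0 0 0 0 0.1 1;0 0 0 0 0 0.2 1;0 0 0 0 0 0.3 1;0 0 0 0 0 0.3 1",
)

```text
t: 5.55
tcp_pos: [577.2, 32.6, 15.3]
eef_rot: [0.292, -3.128, -0.0]
contact_force: [-0.2, -0.3, 0.3]
grip_width: 0.001
grip_force: 0.0
```

>>> jog_arm(
  plan="0 0 0 0 0 0.1 1;0 0 0 0 0 0.2 1;0 0 0 0 0 0.3 1;0 0 0 0 0 0.3 1",
)

```text
t: 5.95
tcp_pos: [577.2, 32.6, 12.4]
eef_rot: [0.292, -3.128, -0.0]
contact_force: [0.4, -0.7, 0.7]
grip_width: 0.001
grip_force: 0.0
```

Run:
```python
from h import *
from fit import *
show()
im=eyes.grab_frame("scene");np.save("pics/s5.npy",im)
h=cv2.cvtColor(im,cv2.COLOR_RGB2HSV)[205:235,255:285];m=(h[...,0]<15)&(h[...,1]>150)&(h[...,2]>60);ys,xs=np.nonzero(m);print(m.sum(),ys.min()+205,ys.max()+205)
print(im[208:222,262:282].mean(2).astype(int))
```

```text
5.95 [577.2  32.6  12.4] tooly 1.757 F [ 0.4 -0.7  0.7] w 0.001 0.0 j [ 0.05  0.52  1.87  0.    0.76 -1.7 ]
123 214 225
[[40 40 41 39 45 53 48 53 65 53 36 34 31 35 37 39 46 54 51 52]
 [41 38 32 32 44 51 50 54 61 53 38 35 35 32 35 38 49 54 52 51]
 [36 33 29 31 38 48 46 55 63 53 37 33 31 32 34 40 47 52 51 51]
 [30 30 29 32 39 48 48 55 61 52 38 35 33 34 35 44 50 52 52 52]
 [32 30 31 32 36 48 44 53 63 53 38 32 33 32 32 39 47 53 54 63]
 [29 31 31 31 34 41 45 51 62 57 42 34 34 34 32 37 47 57 64 75]
 [30 30 31 31 36 46 49 50 58 62 55 48 46 42 37 38 55 76 86 85]
 [30 29 35 46 47 42 50 48 50 53 56 47 46 56 54 50 69 87 91 89]
 [31 33 47 56 55 51 44 49 51 47 46 53 53 58 66 69 78 88 88 90]
 [30 33 47 59 61 58 52 44 47 52 49 48 56 61 61 68 82 89 88 88]
 [30 31 45 54 59 59 60 57 50 44 53 59 60 58 58 65 81 89 92 89]
 [28 32 46 55 54 58 60 61 59 58 60 60 57 57 57 63 76 87 91 92]
 [29 33 47 57 55 58 57 60 62 60 60 59 57 56 58 51 54 76 87 91]
 [30 33 47 55 55 54 56 57 60 59 57 56 56 53 54 49 41 52 78 91]]
```

>>> jog_arm(
  plan="0 0 0 0 0 0.15 1;0 0 0 0 0 0.3 1;0 0 0 0 0 0.4 1;0 0 0 0 0 0.4 1",
)

```text
t: 6.4
tcp_pos: [577.2, 32.6, 8.3]
eef_rot: [0.292, -3.128, -0.0]
contact_force: [-0.0, -0.8, 0.1]
grip_width: 0.001
grip_force: 0.0
```

>>> jog_arm(
  plan="0 0 0 0 0 0.1 1;0 0 0 0 0 0.2 1;0 0 0 0 0 0.3 1;0 0 0 0 0 0.3 1",
)

```text
t: 6.8
tcp_pos: [577.2, 32.6, 5.4]
eef_rot: [0.292, -3.128, 0.0]
contact_force: [0.6, -0.2, -0.1]
grip_width: 0.001
grip_force: 0.0
```

Run:
```python
from h import *
from fit import *
show()
im=eyes.grab_frame("scene");np.save("pics/s6.npy",im)
h=cv2.cvtColor(im,cv2.COLOR_RGB2HSV)[205:235,255:285];m=(h[...,0]<15)&(h[...,1]>150)&(h[...,2]>60);ys,xs=np.nonzero(m);print(m.sum(),ys.min()+205,ys.max()+205)
oy,ox=175,235
cv2.imwrite("pics/b6.png",cv2.resize(cv2.convertScaleAbs(im[oy:oy+60,ox:ox+60,::-1],alpha=2.5),None,fx=10,fy=10,interpolation=cv2.INTER_CUBIC))
```

```text
6.8 [577.2  32.6   5.4] tooly 1.757 F [ 0.6 -0.2 -0.1] w 0.001 0.0 j [ 0.05  0.53  1.87 -0.    0.74 -1.7 ]
104 215 225
```

View pics/b6.png

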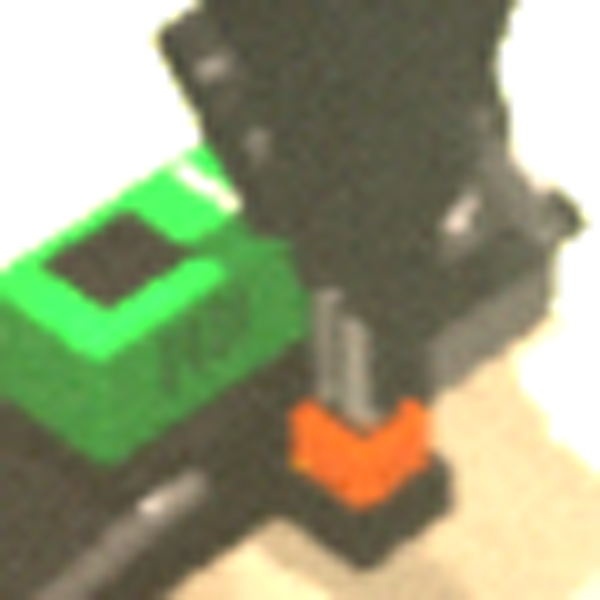

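>>> jog_arm(
  plan="0 0 0 0 0 0.1 1;0 0 0 0 0 0.2 1;0 0 0 0 0 0.2 1",
)

```text
t: 7.15
tcp_pos: [577.2, 32.6, 3.4]
eef_rot: [0.292, -3.128, 0.0]
contact_force: [-0.4, 0.8, 0.1]
grip_width: -0.0
grip_force: 0.0
```

>>> jog_arm(
  plan="0 0 0 0 0 0.1 1;0 0 0 0 0 0.2 1;0 0 0 0 0 0.2 1",
)

```text
t: 7.45
tcp_pos: [577.4, 32.6, 1.7]
eef_rot: [-0.292, 3.128, -0.0]
contact_force: [-1.1, 0.0, 3.6]
grip_width: 0.005
grip_force: 1.7
```

>>> jog_arm(
  plan="0 0 0 0 0 0.1 1;0 0 0 0 0 0.2 1;0 0 0 0 0 0.2 1",
)

```text
t: 7.75
tcp_pos: [577.5, 32.6, -0.3]
eef_rot: [-0.292, 3.128, -0.0]
contact_force: [-0.7, -0.2, 3.3]
grip_width: 0.0
grip_force: 1.9
```

>>> jog_arm(
  plan="0 0 0 0 0 0.1 1;0 0 0 0 0 0.2 1;0 0 0 0 0 0.2 1",
)

```text
t: 8.05
tcp_pos: [577.5, 32.6, -2.6]
eef_rot: [-0.292, 3.128, -0.0]
contact_force: [-0.3, -0.5, 2.8]
grip_width: -0.003
grip_force: 1.4
```

>>> jog_arm(
  plan="0 0 0 0 0 0.1 1;0 0 0 0 0 0.2 1;0 0 0 0 0 0.2 1",
)

```text
t: 8.35
tcp_pos: [577.5, 32.6, -4.6]
eef_rot: [-0.292, 3.128, -0.0]
contact_force: [-0.1, 0.2, 3.5]
grip_width: 0.0
grip_force: 1.7
```

Run:
```python
from h import *
from fit import *
show();im=eyes.grab_frame("scene");np.save("pics/s7.npy",im)
def g(f):
    h=cv2.cvtColor(f,cv2.COLOR_RGB2HSV)[175:240,220:280];m=(h[...,0]>45)&(h[...,0]<80)&(h[...,1]>150);ys,xs=np.nonzero(m);return m.sum(),xs.min(),xs.max(),ys.min(),ys.max()
print(g(np.load("pics/s6.npy")),g(im))
```

```text
8.35 [577.5  32.6  -4.6] tooly 1.757 F [-0.1  0.2  3.5] w 0.0 1.713191494345665 j [ 0.05  0.54  1.87 -0.    0.73 -1.7 ]
(np.int64(163), np.int64(15), np.int64(36), np.int64(15), np.int64(35)) (np.int64(196), np.int64(11), np.int64(37), np.int64(17), np.int64(37))
```

Run:
```python
from h import *
to([577.5,32.6,47],1.759);to([536.3,86,47],1.759);to([536.3,86,-4],1.759)
```

```text
t [-0.     0.    -0.002] s [-0.01 -0.   -5.15]
t [-0.     0.    -0.002] s [ 3.05  6.01 -5.15]
t [-0.     0.    -0.002] s [ 3.05  6.01 -0.05]
```

>>> jog_arm(
  plan="0 0 0 0 0 -2 1;0 0 0 0 0 -5 1;0 0 0 0 0 -5.5 0.6;0 0 0 1.5 3 -5.5 0.3;0 0 0 3.05 6 -5.5 0.3;0 0 0 3.05 6 -5.5 0.3;0 0 0 3.05 6 -5.5 0.3;0 0 0 3.05 6 -5 0.3",
  grip_force=40,
)

```text
t: 9.2
tcp_pos: [537.3, 85.7, 45.7]
eef_rot: [-0.292, 3.127, -0.0]
contact_force: [-0.8, -0.2, 0.7]
grip_width: 0.695
grip_force: 0.0
```

Run:
```python
from h import *
from fit import *
show();to([536.3,86,-4],1.759);im=eyes.grab_frame("scene")
oy,ox=150,215
cv2.imwrite("pics/b7.png",cv2.resize(cv2.convertScaleAbs(im[oy:oy+80,ox:ox+80,::-1],alpha=2),None,fx=7,fy=7,interpolation=cv2.INTER_CUBIC))
```

```text
9.2 [537.3  85.7  45.7] tooly 1.757 F [-0.8 -0.2  0.7] w 0.695 0.0 j [ 0.16  0.43  1.93 -0.    0.79 -1.6 ]
t [-0.     0.001 -0.002] s [0.1  0.05 4.97]
```

View pics/b7.png

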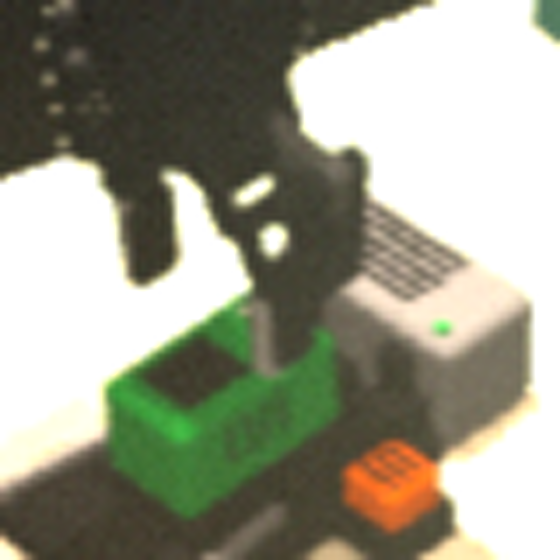

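>>> jog_arm(
  plan="0 0 0 0.05 0 1 0.3;0 0 0 0.05 0 1.8 0.3;0 0 0 0.05 0 2.2 0.3;0 0 0 0.05 0 2.5 0.3;0 0 0 0.05 0 2.8 0.3",
)

```text
t: 9.75
tcp_pos: [535.8, 85.7, 17.2]
eef_rot: [0.292, -3.128, 0.0]
contact_force: [-0.2, 0.5, 0.5]
grip_width: 0.699
grip_force: 0.0
```

>>> jog_arm(
  plan="0 0 0 0 0 0.6 0.3;0 0 0 0 0 1.2 0.3;0 0 0 0 0 1.6 0.3;0 0 0 0 0 1.6 0.3",
)

```text
t: 10.15
tcp_pos: [535.2, 85.8, 0.8]
eef_rot: [0.292, -3.127, 0.0]
contact_force: [-0.8, -0.2, 0.7]
grip_width: 0.7
grip_force: 0.0
```

>>> jog_arm(
  plan="0 0 0 0 0 0.2 0.3;0 0 0 0 0 0.4 0.3;0 0 0 0 0 0.4 0.45;0 0 0 0 0 0.4 0.55;0 0 0 0 0 0.4 0.6;0 0 0 0 0 0.4 0.6;0 0 0 0 0 0.4 0.6",
  grip_force=40,
)

```text
t: 10.85
tcp_pos: [535.8, 85.8, -2.4]
eef_rot: [-0.292, 3.128, 0.0]
contact_force: [-1.9, 0.1, 2.3]
grip_width: 0.512
grip_force: 41.3
```

Run:
```python
from h import *
show();c,s=np.cos(.188),np.sin(.188);o,R=st()
print((R.T@np.array([c,s,0])).round(3))
```

```text
10.85 [535.8  85.8  -2.4] tooly 1.757 F [-1.9  0.1  2.3] w 0.512 41.30184352397919 j [ 0.16  0.5   1.95  0.    0.69 -1.6 ]
[-1.     0.002  0.   ]
```

>>> jog_arm(
  plan="0 0 0 0.3 0 0 0.6;0 0 0 0.8 0 0 0.6;0 0 0 1.5 0 0 0.6;0 0 0 2 0 0 0.6",
)

```text
t: 11.25
tcp_pos: [515.5, 82.0, -2.4]
eef_rot: [-0.292, 3.128, -0.0]
contact_force: [2.0, 0.3, 1.2]
grip_width: 0.511
grip_force: 41.3
```

>>> jog_arm(
  plan="0 0 0 0.7 0 0 0.6;0 0 0 1.4 0 0 0.6;0 0 0 2.2 0 0 0.6;0 0 0 3 0 0 0.6;0 0 0 3.6 0 0 0.6;0 0 0 4 0 0 0.6;0 0 0 4 0 0 0.6",
)

```text
t: 11.95
tcp_pos: [475.3, 74.5, -2.8]
eef_rot: [0.292, -3.126, 0.0]
contact_force: [-0.3, 0.6, -2.7]
grip_width: 0.509
grip_force: 41.0
```

>>> jog_arm(
  plan="0 0 0 0 0 -0.5 0.6;0 0 0 0 0 -1.5 0.6;0 0 0 0 0 -3 0.6;0 0 0 0 0 -4.5 0.6;0 0 0 0 0 -5.5 0.6;0 0 0 0 0 -5.5 0.6",
)

```text
t: 12.55
tcp_pos: [478.1, 74.9, 54.2]
eef_rot: [-0.292, 3.125, 0.0]
contact_force: [0.3, -0.4, -3.1]
grip_width: 0.51
grip_force: 41.2
```

Run:
```python
from h import *
from fit import *
show();to([516.5,-152.4,50],1.801);to([516.5,-152.4,0],1.801)
im=eyes.grab_frame("scene")
h=cv2.cvtColor(im,cv2.COLOR_RGB2HSV);m=((h[...,0]>45)&(h[...,0]<75)&(h[...,1]>150)&(h[...,2]>40)).astype(np.uint8);m[:150]=0;m[300:]=0
n,l,s,c=cv2.connectedComponentsWithStats(m);i=1+s[1:,4].argmax();print(s[i],c[i])
o,_=st();q=[o["tcp_pos"][0]+4.5*np.cos(.188),o["tcp_pos"][1]+4.5*np.sin(.188),.188]
u=proj("scene",W(q,[(x,y,z+55) for x in(-38,38) for y in(-22,22) for z in(22,64)]));print("pred bbox",u.min(0),u.max(0))
```

```text
12.55 [478.1  74.9  54.2] tooly 1.757 F [ 0.3 -0.4 -3.1] w 0.51 41.185171008110046 j [ 0.15  0.34  2.05 -0.    0.75 -1.6 ]
t [-0.     0.003 -0.044] s [  0.44 -23.05   0.42]
t [-0.     0.003 -0.044] s [  0.45 -23.05   5.42]
[210 199  17  11  54] [217.05555556 203.87037037]Traceback (most recent call last):
  File "<stdin>", line 7, in <module>
TypeError: 'list' object is not callable
```

>>> jog_arm(
  plan="0 0 0 0 -3 0 0.6;0 0 -0.02 0 -7 0 0.6;0 0 -0.044 0.2 -11 0 0.6;0 0 -0.044 0.4 -15 0 0.6;0 0 -0.044 0.4 -19 0 0.6;0 0 -0.044 0.4 -22 0 0.6;0 0 -0.044 0.4 -23 0 0.6;0 0 -0.044 0.4 -23 0 0.6;0 0 -0.044 0.4 -23 0 0.6",
)

```text
t: 13.5
tcp_pos: [514.6, -151.2, 51.9]
eef_rot: [0.36, -3.119, -0.001]
contact_force: [-0.0, 0.8, -2.9]
grip_width: 0.511
grip_force: 41.8
```

Run:
```python
import fit
from fit import W,proj,np,cv2,eyes
from h import *
show();to([516.5,-152.4,10],1.801)
o,R=st();print("axis",(R.T@np.array([np.cos(.23),np.sin(.23),0])).round(3))
q=[o["tcp_pos"][0]+4.5*np.cos(.23),o["tcp_pos"][1]+4.5*np.sin(.23),.23];dz=o["tcp_pos"][2]+2.5
for n in("scene","top"):
    im=eyes.grab_frame(n);np.save(f"pics/{n}_st.npy",im)
    h=cv2.cvtColor(im,cv2.COLOR_RGB2HSV);m=((h[...,0]>45)&(h[...,0]<75)&(h[...,1]>150)&(h[...,2]>40)).astype(np.uint8);m[:120]=0;m[320:]=0;m[:,:180]=0
    k,l,s,c=cv2.connectedComponentsWithStats(m)
    if k>1: print(n,[(s[i].tolist(),c[i].round(1).tolist()) for i in range(1,k) if s[i,4]>10])
    P=[(x,y,z+dz) for x in(-38,38) for y in(-22,22) for z in(22,64)];print(n,"pred",proj(n,W(q,P)).round(1).tolist())
```

```text
13.5 [ 514.6 -151.2   51.9] tooly 1.801 F [-0.   0.8 -2.9] w 0.511 41.762391328811646 j [-0.29  0.41  1.94  0.    0.8  -2.09]
t [ 0.001 -0.001 -0.   ] s [-0.16 -0.17  4.19]
axis [-1.     0.    -0.001]
scene [([279, 254, 6, 6, 23], [281.7, 256.2])]
scene pred [[293.4, 277.7], [293.7, 264.4], [277.3, 266.5], [277.1, 253.2], [316.6, 256.4], [317.6, 243.0], [300.7, 246.2], [301.2, 232.8]]
top []
top pred [[353.0, 234.1], [355.5, 232.4], [336.4, 238.5], [338.3, 237.0], [344.8, 205.5], [347.0, 202.9], [328.3, 209.9], [329.9, 207.4]]
```

>>> jog_arm(
  plan="0 0 0 -0.1 -0.17 1.5 0.6;0 0 0 -0.1 -0.17 3 0.6;0 0 0 -0.1 -0.17 4.2 0.6;0 0 0 -0.1 -0.17 4.8 0.6;0 0 0 -0.1 -0.17 5 0.6;0 0 0 -0.1 -0.17 5 0.6",
)

```text
t: 14.2
tcp_pos: [516.8, -153.3, 2.3]
eef_rot: [0.361, -3.12, -0.0]
contact_force: [-0.2, 0.2, -2.8]
grip_width: 0.509
grip_force: 41.8
```

>>> jog_arm(
  plan="0 0 0 0 0 0.1 0.6;0 0 0 0 0 0.2 0.6;0 0 0 0 0 0.2 0.6",
)

```text
t: 14.5
tcp_pos: [517.0, -153.5, 0.8]
eef_rot: [-0.361, 3.12, -0.0]
contact_force: [0.3, -0.8, -2.5]
grip_width: 0.508
grip_force: 41.8
```

>>> jog_arm(
  plan="0 0 0 0 0 0.1 0.6;0 0 0 0 0 0.2 0.6;0 0 0 0 0 0.2 0.6",
)

```text
t: 14.8
tcp_pos: [516.7, -153.5, -1.5]
eef_rot: [0.361, -3.121, -0.0]
contact_force: [-0.6, 0.0, -2.9]
grip_width: 0.509
grip_force: 41.8
```

>>> jog_arm(
  plan="0 0 0 0 0 0.1 0.6;0 0 0 0 0 0.15 0.6;0 0 0 0 0 0.15 0.6",
)

```text
t: 15.1
tcp_pos: [516.8, -153.5, -2.9]
eef_rot: [0.361, -3.121, 0.0]
contact_force: [0.4, 0.4, -0.6]
grip_width: 0.509
grip_force: 42.2
```

>>> jog_arm(
  plan="0 0 0 -0.4 0.05 0 0.6;0 0 0 -0.8 0.05 0 0.6;0 0 0 -1.2 0.05 0 0.6;0 0 0 -1.5 0.05 0 0.6;0 0 0 -1.5 0.05 0 0.6",
)

```text
t: 15.6
tcp_pos: [531.3, -149.5, -2.7]
eef_rot: [0.361, -3.12, -0.0]
contact_force: [-3.8, -1.6, 7.0]
grip_width: 0.513
grip_force: 42.9
```

>>> jog_arm(
  plan="0 0 0 -0.4 0 0 0.6;0 0 0 -0.8 0 0 0.6;0 0 0 -1 0 0 0.6;0 0 0 -1 0 0 0.6",
)

```text
t: 16.0
tcp_pos: [540.9, -147.2, -2.7]
eef_rot: [0.361, -3.12, -0.0]
contact_force: [-4.2, -1.1, 5.6]
grip_width: 0.512
grip_force: 42.9
```

>>> jog_arm(
  plan="0 0 0 -0.3 0 -0.03 0.6;0 0 0 -0.7 0 -0.03 0.6;0 0 0 -1.1 0 -0.03 0.6;0 0 0 -1.5 0 -0.03 0.6;0 0 0 -1.5 0 -0.03 0.6",
)

```text
t: 16.5
tcp_pos: [556.1, -143.6, -2.6]
eef_rot: [0.361, -3.121, -0.0]
contact_force: [-4.0, -0.1, 5.6]
grip_width: 0.511
grip_force: 42.6
```

>>> jog_arm(
  plan="0 0 0 -0.4 0 0 0.6;0 0 0 -0.8 0 0 0.6;0 0 0 -1 0 0 0.6;0 0 0 -1 0 0 0.6",
)

```text
t: 16.9
tcp_pos: [565.0, -141.5, -2.7]
eef_rot: [0.361, -3.12, -0.0]
contact_force: [-6.8, -1.5, 6.6]
grip_width: 0.505
grip_force: 42.9
```

>>> jog_arm(
  plan="0 0 0 -0.3 0 0 0.6;0 0 0 -0.6 0 0 0.6;0 0 0 -0.8 0 0 0.6;0 0 0 -0.8 0 0 0.6",
  grip_force=60,
)

```text
t: 17.3
tcp_pos: [573.5, -139.7, -2.5]
eef_rot: [-0.361, 3.121, -0.0]
contact_force: [-3.6, -1.1, 6.2]
grip_width: 0.506
grip_force: 60.1
```

>>> jog_arm(
  plan="0 0 0 -0.2 0 0 0.6;0 0 0 -0.4 0 0 0.6;0 0 0 -0.4 0 0 0.6",
)

```text
t: 17.6
tcp_pos: [575.8, -139.0, -2.7]
eef_rot: [0.361, -3.118, -0.0]
contact_force: [-8.4, -3.5, 9.0]
grip_width: 0.507
grip_force: 60.7
```

>>> jog_arm(
  plan="0 0 0 -0.2 0 0 0.6;0 0 0 -0.4 0 0 0.6;0 0 0 -0.4 0 0 0.6",
)

```text
t: 17.9
tcp_pos: [579.3, -138.2, -2.7]
eef_rot: [0.361, -3.117, -0.0]
contact_force: [-9.8, -3.1, 10.3]
grip_width: 0.504
grip_force: 60.7
```

>>> jog_arm(
  plan="0 0 0 -0.1 0 0 0.6;0 0 0 -0.2 0 0 0.6;0 0 0 -0.2 0 0 0.6",
)

```text
t: 18.2
tcp_pos: [581.0, -137.8, -2.8]
eef_rot: [0.361, -3.117, -0.0]
contact_force: [-11.0, -3.5, 9.2]
grip_width: 0.511
grip_force: 60.8
```

>>> jog_arm(
  plan="0 0 0 -0.1 0 0 0.6;0 0 0 -0.2 0 0 0.6;0 0 0 -0.2 0 0 0.6",
)

```text
t: 18.5
tcp_pos: [582.9, -137.3, -2.7]
eef_rot: [0.361, -3.117, -0.0]
contact_force: [-10.9, -3.4, 9.8]
grip_width: 0.509
grip_force: 60.9
```

>>> jog_arm(
  plan="0 0 0 -0.1 0 0 0.6;0 0 0 -0.2 0 0 0.6;0 0 0 -0.2 0 0 0.6",
)

```text
t: 18.8
tcp_pos: [584.8, -136.9, -2.7]
eef_rot: [0.361, -3.117, -0.0]
contact_force: [-10.5, -4.3, 9.9]
grip_width: 0.502
grip_force: 60.9
```

>>> jog_arm(
  plan="0 0 0 -0.1 0 0 0.6;0 0 0 -0.2 0 0 0.6;0 0 0 -0.2 0 0 0.6",
)

```text
t: 19.1
tcp_pos: [586.7, -136.4, -2.8]
eef_rot: [0.361, -3.117, -0.0]
contact_force: [-10.6, -3.9, 9.6]
grip_width: 0.508
grip_force: 60.7
```

>>> jog_arm(
  plan="0 0 0 -0.1 0 0 0.6;0 0 0 -0.2 0 0 0.6;0 0 0 -0.2 0 0 0.6",
)

```text
t: 19.4
tcp_pos: [588.5, -136.0, -2.8]
eef_rot: [0.361, -3.117, -0.0]
contact_force: [-11.3, -4.6, 8.9]
grip_width: 0.507
grip_force: 60.8
```

>>> jog_arm(
  plan="0 0 0 -0.1 0 0 0.6;0 0 0 -0.15 0 0 0.6;0 0 0 -0.15 0 0 0.6",
)

```text
t: 19.7
tcp_pos: [589.8, -135.7, -2.8]
eef_rot: [0.361, -3.116, -0.001]
contact_force: [-12.1, -5.1, 10.8]
grip_width: 0.51
grip_force: 61.0
```

>>> jog_arm(
  plan="0 0 0 -0.1 0 0 0.6;0 0 0 -0.15 0 0 0.6;0 0 0 -0.15 0 0 0.6",
)

```text
t: 20.0
tcp_pos: [589.7, -135.6, -2.9]
eef_rot: [0.361, -3.114, -0.001]
contact_force: [-17.8, -7.7, 14.6]
grip_width: 0.512
grip_force: 61.5
```

>>> jog_arm(
  plan="0 0 0 -0.1 0 0 0.6;0 0 0 -0.15 0 0 0.6;0 0 0 -0.15 0 0 0.6",
)

```text
t: 20.3
tcp_pos: [589.7, -135.6, -2.9]
eef_rot: [0.36, -3.111, -0.001]
contact_force: [-22.1, -9.9, 19.0]
grip_width: 0.503
grip_force: 61.9
```

>>> jog_arm(
  plan="0 0 0 0.1 0 0 0.6;0 0 0 0.3 0 0 0.6;0 0 0 0.5 0 0 0.6;0 0 0 0.5 0 0 0.6",
)

```text
t: 20.7
tcp_pos: [589.9, -135.7, -2.7]
eef_rot: [0.361, -3.12, -0.0]
contact_force: [-5.1, -0.4, 5.7]
grip_width: 0.506
grip_force: 60.7
```

>>> jog_arm(
  plan="0 0 0 0.1 0 0 0.6;0 0 0 0.2 0 0 0.6;0 0 0 0.2 0 0 0.6",
)

```text
t: 21.0
tcp_pos: [588.9, -136.1, -2.6]
eef_rot: [-0.361, 3.12, -0.0]
contact_force: [-0.8, 2.7, 3.5]
grip_width: 0.506
grip_force: 60.6
```

>>> jog_arm(
  plan="0 0 0 0.1 0 0 0.6;0 0 0 0.2 0 0 0.6;0 0 0 0.2 0 0 0.6",
)

```text
t: 21.3
tcp_pos: [586.4, -136.6, -2.6]
eef_rot: [-0.361, 3.12, -0.0]
contact_force: [-0.7, 2.3, 3.3]
grip_width: 0.502
grip_force: 60.6
```

>>> jog_arm(
  plan="0 0 0 0.1 0 0 0.6;0 0 0 0.2 0 0 0.6;0 0 0 0.2 0 0 0.6",
)

```text
t: 21.6
tcp_pos: [585.3, -137.0, -2.5]
eef_rot: [-0.36, 3.119, -0.0]
contact_force: [3.4, 4.3, 1.3]
grip_width: 0.503
grip_force: 60.7
```

>>> jog_arm(
  plan="0 0 0 0.1 0 0 0.6;0 0 0 0.1 0 0 0.6",
)

```text
t: 21.8
tcp_pos: [585.3, -137.0, -2.4]
eef_rot: [-0.359, 3.117, -0.0]
contact_force: [5.9, 5.1, -0.5]
grip_width: 0.509
grip_force: 61.0
```

>>> jog_arm(
  plan="0 0 0 -0.1 -0.03 -0.05 0.6;0 0 0 -0.2 -0.05 -0.05 0.6;0 0 0 -0.2 -0.05 -0.05 0.45;0 0 0 -0.2 -0.05 -0.05 0.35;0 0 0 -0.2 -0.05 -0.05 0.33;0 0 0 -0.2 -0.05 -0.05 0.33",
)

```text
t: 22.4
tcp_pos: [585.5, -137.6, -2.2]
eef_rot: [-0.361, 3.121, -0.0]
contact_force: [0.1, -0.9, -0.6]
grip_width: 0.672
grip_force: 0.0
```

>>> jog_arm(
  plan="0 0 0 0 0 -0.5 0.33;0 0 0 0 0 -1.5 0.33;0 0 0 0 0 -3 0.33;0 0 0 0 0 -5 0.33;0 0 0 0 0 -8 0.33;0 0 0 2 0 -10 0.33;0 0 0 6 0 -12 0.33;0 0 0 10 0 -12 0.33;0 0 0 14 0 -12 0.33;0 0 0 14 0 -12 0.33;0 0 0 14 0 -12 0.33",
)

```text
t: 23.5
tcp_pos: [449.4, -169.8, 119.3]
eef_rot: [-0.359, 3.119, -0.002]
contact_force: [0.8, 0.0, -0.3]
grip_width: 0.67
grip_force: 0.0
```

Run:
```python
from fit import W,proj,np,cv2,eyes
from h import *
show()
a=np.array([591,-135.]);b=np.array([585.3,-137.0])+4.5*np.array([.974,.228])
for n in("scene","top"):
    im=eyes.grab_frame(n);np.save(f"pics/{n}_end.npy",im)
    h=cv2.cvtColor(im,cv2.COLOR_RGB2HSV);m=((h[...,0]>45)&(h[...,0]<75)&(h[...,1]>130)&(h[...,2]>40)).astype(np.uint8);m[:120]=0;m[320:]=0;m[:,:180]=0
    k,l,s,c=cv2.connectedComponentsWithStats(m)
    print(n,[(s[i].tolist()) for i in range(1,k) if s[i,4]>10])
    u=proj(n,W([*b,.23],[(x,y,z) for x in(-38,38) for y in(-22,22) for z in(22,64)]));print("pred",u.min(0).round(1),u.max(0).round(1))
    o=np.load(f"pics/{n}0.npy")  # beaker / dropper / tape unchanged?
    P={"beaker":[693,-111,70],"dropper":None}
    d=np.abs(im.astype(int)-o).mean(2)
    for nm,(r0,r1,c0,c1) in ({"beaker":(200,232,343,362),"dropper":(180,210,331,348),"tape":(198,222,148,176)} if n=="scene" else {"beaker":(138,163,312,333),"dropper":(126,147,274,291),"tape":(272,297,180,207)}).items(): print(nm,d[r0:r1,c0:c1].mean().round(1),end="; ")
    print()
```

```text
23.5 [ 449.4 -169.8  119.3] tooly 1.8 F [ 0.8  0.  -0.3] w 0.67 0.0 j [-0.36  0.23  2.01  0.    0.9  -2.16]
scene [[302, 235, 34, 30, 378]]
pred [299.7 232.8] [337.2 274.2]
beaker 5.3; dropper 3.9; tape 5.8; 
top []
pred [319.9 179.7] [345.5 214.1]
beaker 2.9; dropper 3.5; tape 2.9;
```

```bash
python3 -c "
from workcell import finish_job
print(finish_job())"
```

```text
the job is handed in; nothing more can be done
None
```

The job is handed in: the battery was freed by the charger button, drawn out and slid into the stirrer to the stop, where it held against a back-pull of about 8 N. The wrist force stayed below about 31 N in every reading, and the images showed the beaker, bottle and tape roll unmoved; I did not hear or see the click itself.

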